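# Fetch the model eye from behind the casting and cover

## Robot

A 7-joint arm with a two-finger parallel gripper is mounted at the origin on the work surface. World frame = base frame: x ahead of the robot, y to its left, z up, the work surface at z = 0. Lengths are in m, angles in rad, forces in N, time in s.
With the tool pointing down it reaches from about 0.425 to 0.95 m from the base axis. Payload 4.7 kg.
Tool frame: the origin (TCP) lies midway between the tips of the shut fingers; the grasp point (between the pads) lies 19 mm behind it; z points along the fingers, y is the line along which they close (so a half turn about z gives the same grasp; the last joint's range is limited). The gripper opens to 85 mm and grips with 20 to 120 N. Pads are 22 mm wide; open, the fingers measure 114 mm over their backs; the gripper's body (76 mm by 85 mm) begins 54 mm behind the grasp point. The pads swing forward as they close: fully open they stand 13 mm farther back than shut.
Start: joints at [-1.141, 0.469, -0.049, 1.532, 0.024, 1.141, -0.082], TCP at [0.299, 0.605, 0.231] pointing down, gripper open.
Joint ranges: [-2.59, 2.59], [-0.33, 1.99], [-1.39, 1.29], [0.1, 2.45], [-1.04, 4.18], [0.21, 1.99], [-2.66, 2.66]. Speed limits (rad/s): [2.57, 2.57, 3.14, 3.14, 3.14, 3.14, 3.14].

## Interface

Orientations are given as a unit quaternion [w, x, y, z].
In Python, from rig import robot gives the robot as it stands. Calls block until the motion is done:
- robot.move_pose(position, orientation): joint-space move of the TCP to a pose.
- robot.movel(position, rate=0.15, rotation=None, threshold=None): straight line of the TCP; rotation=None keeps the orientation; rate is the mean speed in m/s. With threshold (N) it stops when the force on the tool has changed by that much, and returns True; else False.
- robot.move_j(angles): joint-space move.
- robot.open() and robot.close(): open the fingers fully, or close them until they stop; the grip force is fixed at half the most.
- robot.pause(seconds).
- robot.ik(position, orientation): joint angles nearest the present ones, or None.
- robot.read_state(): the state.
- robot.snapshot(name): name is "side" or "top"; returns the picture (420x560x3 uint8, red, green, blue); there is no depth.
- robot.calibration(name): a dict with "vfov" (degrees; the focal length in pixels is half the picture's height over the tangent of half this angle, whatever the lens; pixels are square), "cx", "cy" (the principal point, pixels), "cam_to_world" (4x4, takes a point from camera to world coordinates). Camera axes: x right, y down, z forward; pixel columns grow to the right and rows downward; lengths in m; the calibration is good to about 2 mm. A picture is of the moment at which its call begins. calibration takes no time and is no camera call.
A pose or a line that the arm cannot do raises robot.IKError and nothing moves.
- robot.sign_off(): hands the job in; it is judged then, once.
Trained networks look in the newest picture that a camera, given by its name, has taken for a name from the list of things; names that differ only in an ending like _2 or _b are one class to them, and where a whole thing is asked for, a point or a joint stands for the part that bears it (a point fixed in the world has none). Each returns a list of dicts, best first, with "conf" (0 to 1); they miss things now and then, are a little off and sometimes report something else, mostly with a low value. They report only what shows in the picture. A call takes as long as a camera call.
- robot.boxes_of(camera, target): "location" ([x, y, z] in m, in world coordinates, good to about 4 mm: the middle of the surface that is visible of it).
The state is a dict: "t": time; "qpos": joint angles; "dq": joint speeds; "effort": joint torques, N m; "tool_pos": TCP position; "eef_rot": TCP orientation; "contact_force": force on the tool from outside, world axes, zero at the start; "wrist_torque": the same for the moment, N m; "opening": finger opening in m; "gripper_force": force on a finger pad.
Only numpy, scipy, OpenCV 4.12 (cv2) and the standard library are available. Lean on these libraries where they do the work, as an engineer would, in place of code of your own. Each camera call takes 0.05 s, during which the arm holds its last target. There are 200 camera calls.

## Task

The model eye stands at the back of the grey storage trough, behind the casting and the cover. First park both of these upright in the square metal tray, the heavy casting at the bottom and the light cover on top of it; only then take out the model eye and set it upright inside the ring of the calibration stand. With the model eye in place, put the cover and the casting back upright in the trough, each on the spot where it stood at the start, and leave the pedal, display unit and screwdriver alone.

Things in the scene. Friction and masses are not known exactly. Their poses are not given: they have to be found in the camera images.
- trough: Fixed open grey trough, 230 long (its x) x 76 x 40 mm high, walls and floor 5 mm thick. Origin: centre of its underside. At its back (+x) stands the model eye, its centre 60 mm from the inner end wall, with no finger room across the trough: grip it along x. In front (-x) stand casting and cover in either order, centres 56 and 124 mm from the eye's; grip these across, above the walls.
- tray: Fixed square open aluminium tray, 104 x 104 x 25 mm high, walls and floor 4 mm thick (inner floor 4 mm above its underside). Parking place. Origin: centre of its underside.
- stand: Fixed white stand: plate 20 mm thick, 110 mm wide (its y), from -60 to +130 mm in its x, with a black ring on it: inner diameter 62, outer 74 mm, rising 10 mm above the plate. The seat is the plate inside the ring, 20 mm above the underside. A ridge 50 mm high with a knob up to 62 mm stands at x = +97 to +127 mm. Origin: on the ring's axis, at underside level.
- casting: Loose dark steel casting, round and waisted like a spool: foot 50 mm diameter and 14 mm high, waist 36 mm, top flange 50 mm diameter from 52 to 84 mm height, flat top with a small bright disc. 84 mm high, about 0.7 kg (the heaviest part). Grip it by the top flange. Origin: centre of its underside, z up.
- cover: Loose white plastic cover, a square upright box 46 x 46 x 78 mm high with black vent slots low on two sides, about 0.06 kg. Its sides lie along its x and y. Origin: centre of its underside, z up.
- model_eye: Loose model eye: low black cylinder, 44 mm diameter, 30 mm high, with a small glass dome on top to 37 mm, about 0.09 kg. Origin: centre of its underside, z up (dome up).
- pedal: Bystander: grey foot pedal, 100 x 70 x 34 mm, loose. Leave alone. Origin: centre of its underside.
- display: Bystander: white display unit with a dark screen, 90 x 150 x 85 mm, loose. Leave alone. Origin: centre of its underside.
- screwdriver: Bystander: screwdriver 170 mm long lying along its x, loose. Leave alone. Origin: under the middle of it, at about table level.

How it is judged:
By the outcome, as a careful person would: the job done as asked, in the order asked, and still so for the second after the job is handed in, with the robot touching nothing.
It also fails if it takes over 136 s, if anything falls off the work surface, if the arm or the gripper's body presses on something with over 40 N, if the wrist force passes 120 N, or if a joint passes its speed limit or range.

## Working session

There is one attempt and no reset: what is moved stays moved. The work goes in short steps, each a Python script; the robot and the scene stay as the last script left them, time stands still between calls to the robot, and variables do not carry over. Pictures are saved under pics/ and viewed, at most 14 in all, crops included, and the job is handed in when it is done.

```bash
mkdir -p pics; ls
python3 - <<'E'
from rig import robot
import cv2,numpy as np
np.set_printoptions(precision=4,suppress=True)
for c in("side","top"):
    im=robot.snapshot(c); cv2.imwrite(f"pics/{c}0.png",im[:,:,::-1])
    k=robot.calibration(c); print(c,k["vfov"],k["cx"],k["cy"]); print(np.array(k["cam_to_world"]))
    for n in["trough","tray","stand","casting","cover","model_eye","pedal","display","screwdriver"]:
        print(n,[(np.round(d["location"],3).tolist(),round(d["conf"],2)) for d in robot.boxes_of(c,n)[:3]])
print(robot.read_state())
E
```

```text
pics
rig.py
side 49.20319053948397 278.86131959654654 209.8781228281366
[[ 0.9345 -0.169   0.3133  0.2855]
 [-0.3551 -0.5028  0.7881 -0.8453]
 [ 0.0244 -0.8477 -0.5299  0.6132]
 [ 0.      0.      0.      1.    ]]
trough [([0.563, -0.001, 0.024], 0.78)]
tray [([0.541, -0.279, 0.01], 0.89)]
stand [([0.527, 0.27, 0.024], 0.81)]
casting [([0.546, 0.011, 0.074], 0.77)]
cover [([0.474, -0.008, 0.068], 0.71)]
model_eye [([0.597, 0.03, 0.034], 0.73), ([0.758, 0.227, 0.033], 0.7)]
pedal [([0.761, 0.228, 0.031], 0.63)]
display [([0.743, -0.269, 0.056], 0.82)]
screwdriver [([0.803, -0.01, 0.017], 0.71)]
top 43.75611180813967 286.7799964329158 204.89892866945382
[[-0.0139 -0.9878  0.1549  0.4485]
 [-0.9999  0.0146  0.0029 -0.009 ]
 [-0.0051 -0.1548 -0.9879  1.0565]
 [ 0.      0.      0.      1.    ]]
trough [([0.579, 0.03, 0.005], 0.64)]
tray [([0.539, -0.283, 0.006], 0.91)]
stand [([0.524, 0.296, 0.023], 0.62)]
casting [([0.55, 0.026, 0.09], 0.69)]
cover [([0.482, 0.015, 0.084], 0.8), ([0.767, 0.242, 0.034], 0.54)]
model_eye [([0.6, 0.032, 0.036], 0.87), ([0.546, 0.027, 0.089], 0.5)]
pedal [([0.764, 0.242, 0.035], 0.75), ([0.525, 0.296, 0.021], 0.34)]
display [([0.754, -0.23, 0.087], 0.56)]
screwdriver [([0.804, -0.004, 0.028], 0.62)]
{'t': 1.0, 'qpos': array([-1.1409,  0.4686, -0.0486,  1.5325,  0.0241,  1.141 , -0.0823]), 'dq': array([-0.0006,  0.0019, -0.0005,  0.0014, -0.0006, -0.0009,  0.002 ]), 'effort': array([ -0.0002, -51.0173,  -0.0469, -23.8013,   0.0107,   0.0009,
        -0.    ]), 'tool_pos': array([0.2989, 0.6052, 0.2313]), 'eef_rot': array([0.    , 0.2274, 0.9738, 0.0001]), 'contact_force': array([ 0.731 , -0.0988,  0.0107]), 'wrist_torque': array([-0.0149,  0.0118, -0.0315]), 'gripper_force': 0.0, 'opening': 0.08517812908268056}
```

View pics/side0.png

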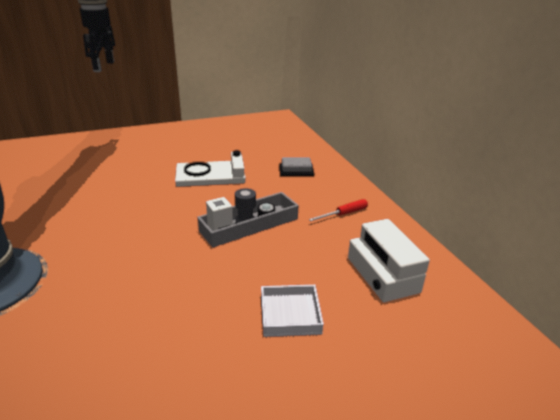

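View pics/top0.png

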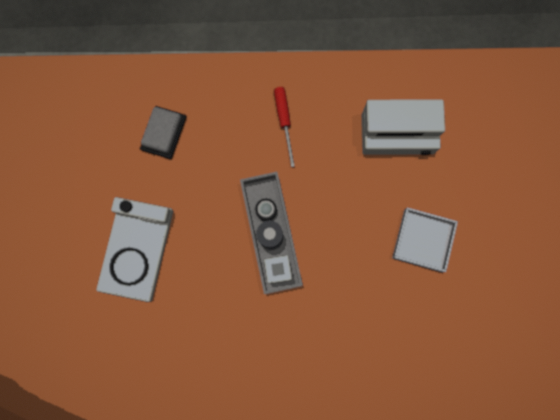

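Run:
```python
import cv2
im=cv2.imread("pics/top0.png")
cv2.imwrite("pics/top0a.png",cv2.resize(im[90:270,190:370],None,fx=3.3,fy=3.3,interpolation=cv2.INTER_CUBIC))
```

```text
(no output)
```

View pics/top0a.png

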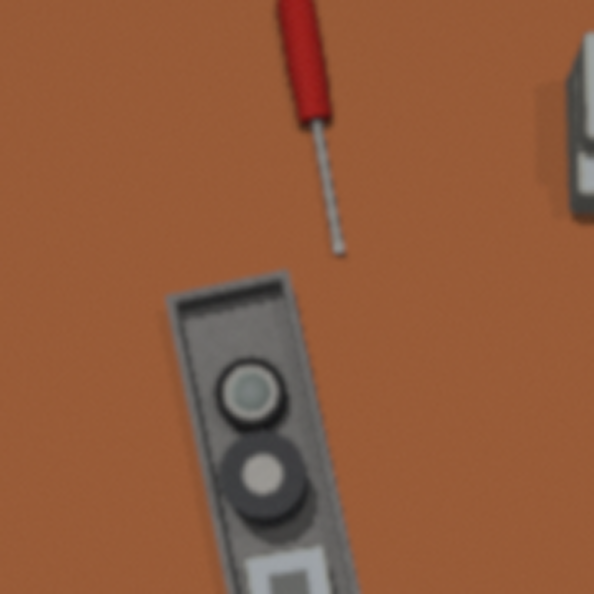

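The side view shows the order in the trough: cover in front at about (219,212), casting in the middle at (245,204), eye behind at (266,210). The top view agrees, with cover (278,269), casting (269,235) and eye (266,209). The top-view "cover" at the pedal and "model_eye" on the pedal are false detections. Next I'll fit the fixed bodies to their silhouettes in both views.

```bash
cat > geo.py <<'E'
import numpy as np,cv2
from rig import robot
from scipy.optimize import minimize
K={}
for c in("side","top"):
    k=robot.calibration(c); K[c]=(210/np.tan(np.radians(k["vfov"])/2),k["cx"],k["cy"],np.linalg.inv(np.array(k["cam_to_world"])))
def proj(c,P):
    f,cx,cy,M=K[c]; p=np.atleast_2d(P)@M[:3,:3].T+M[:3,3]
    return np.c_[cx+f*p[:,0]/p[:,2],cy+f*p[:,1]/p[:,2]]
def ray(c,uv):
    f,cx,cy,M=K[c]; W=np.linalg.inv(M); d=W[:3,:3]@[(uv[0]-cx)/f,(uv[1]-cy)/f,1]; return W[:3,3],d/np.linalg.norm(d)
def tri(a,b):
    A=np.zeros((3,3));B=np.zeros(3);r=[]
    for o,d in(ray("side",a),ray("top",b)):
        Q=np.eye(3)-np.outer(d,d);A+=Q;B+=Q@o;r.append((o,d))
    X=np.linalg.solve(A,B); return X,[1e3*np.linalg.norm(np.cross(X-o,d)) for o,d in r]
def onz(c,uv,z):
    o,d=ray(c,uv); return o+d*(z-o[2])/d[2]
def box(x0,x1,y0,y1,z0,z1): return np.array([[x,y,z] for x in(x0,x1) for y in(y0,y1) for z in(z0,z1)])
def place(P,p):
    c,s=np.cos(p[2]),np.sin(p[2]); return np.c_[c*P[:,0]-s*P[:,1]+p[0],s*P[:,0]+c*P[:,1]+p[1],P[:,2]]
def mask(im):
    h=cv2.cvtColor(im,cv2.COLOR_RGB2HSV); return (~((h[...,0]<16)&(h[...,1]>150)&(h[...,2]>60))).astype(np.uint8)
def fit(ims,parts,p0):
    S=4; M={}
    for c,im in ims.items():
        q=np.vstack([proj(c,place(b,p0)) for b in parts]); lo=np.floor(q.min(0)-9).astype(int); hi=np.ceil(q.max(0)+9).astype(int)
        sub=mask(im)[lo[1]:hi[1],lo[0]:hi[0]]
        M[c]=(lo,cv2.resize(sub*255,None,fx=S,fy=S,interpolation=cv2.INTER_LINEAR)>127)
    def cost(p):
        t=0
        for c,(lo,m) in M.items():
            r=np.zeros(m.shape,np.uint8)
            for b in parts:
                q=(proj(c,place(b,p))-lo+.5)*S-.5
                cv2.fillConvexPoly(r,np.round(cv2.convexHull(q.astype(np.float32))*16).astype(np.int32),1,shift=4)
            t+=(r.astype(bool)^m).sum()/m.sum()
        return t
    best=min((minimize(cost,np.array(p0)+[0,0,d],method="Nelder-Mead",options=dict(initial_simplex=np.array(p0)+[0,0,d]+np.array([[0,0,0],[.01,0,0],[0,.01,0],[0,0,.1]]),xatol=1e-4,fatol=1e-5)) for d in(-.1,.05)),key=lambda r:r.fun)
    return best.x,best.fun
E
cat > m.py <<'E'
from geo import *
np.set_printoptions(precision=4,suppress=True)
im={c:cv2.imread(f"pics/{c}0.png")[:,:,::-1].copy() for c in("side","top")}
def cyl(r,z0,z1,x=0): t=np.linspace(0,2*np.pi,40); return np.vstack([np.c_[x+r*np.cos(t),r*np.sin(t),0*t+z] for z in(z0,z1)])
T=[box(-.115,.115,-.038,.038,0,.04)]
# in-trough: eye at x=.115-.005-.06=.05, casting -.006, cover -.074
occ=[cyl(.025,.057,.089,-.006),box(-.097,-.051,-.023,.023,.005,.083)]
D=dict(trough=(T+occ,[.555,.02,.2]),tray=([box(-.052,.052,-.052,.052,0,.025)],[.54,-.28,-.15]),
 stand=([box(-.06,.13,-.055,.055,0,.02),box(.097,.127,-.04,.04,0,.05)],[.51,.28,-.2]))
out={}
for n,(P,p0) in D.items():
    for cs in(("top",),("side",),("top","side")):
        x,f=fit({c:im[c] for c in cs},P,p0); print(n,cs,x,round(f,4))
    out[n]=x
    if n=="trough": print([(o,place(np.array([[v,0,.0]]),x)[0,:2]) for o,v in(("eye",.05),("cast",-.006),("cover",-.074))])
np.save("fix.npy",out,allow_pickle=True)
for c in im:
    v=cv2.resize(im[c],None,fx=3,fy=3)[:,:,::-1].copy()
    for n,(P,_) in D.items():
        for b in P: cv2.polylines(v,[np.round((cv2.convexHull(proj(c,place(b,out[n])).astype(np.float32))+.5)*3).astype(int)],True,(0,255,0),1)
    a=(slice(450,900),slice(480,1080)) if c=="side" else (slice(480,930),slice(270,1400))
    w=v[a]; cv2.imwrite(f"pics/{c}_fit.png",cv2.resize(w,None,fx=min(1,800/w.shape[1]),fy=min(1,800/w.shape[1])) if c=="top" else w)
E
python3 m.py
```

```text
trough ('top',) [0.5545 0.0262 0.2021] 0.0747
trough ('side',) [0.5561 0.0283 0.199 ] 0.1121
trough ('top', 'side') [0.5559 0.0279 0.2011] 0.1879
[('eye', array([0.6049, 0.0379])), ('cast', array([0.55  , 0.0267])), ('cover', array([0.4834, 0.0131]))]
tray ('top',) [ 0.5378 -0.2805 -0.2991] 0.0671
tray ('side',) [ 0.5385 -0.2802 -0.2617] 0.0633
tray ('top', 'side') [ 0.5385 -0.2804 -0.2693] 0.132
stand ('top',) [ 0.4936  0.3061 -0.2074] 0.0421
stand ('side',) [ 0.4935  0.3079 -0.1942] 0.2026
stand ('top', 'side') [ 0.4933  0.3066 -0.2026] 0.2496
```

View pics/top_fit.png

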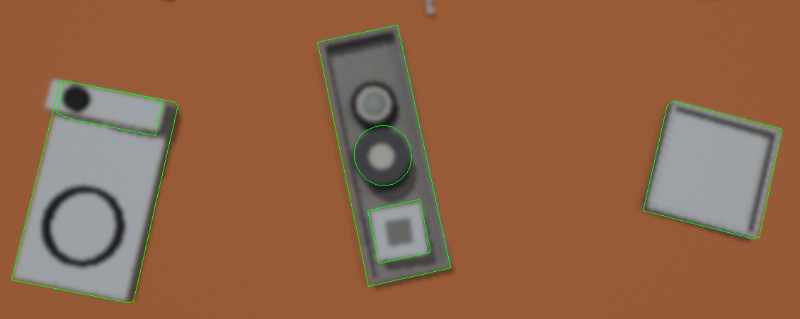

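View pics/side_fit.png

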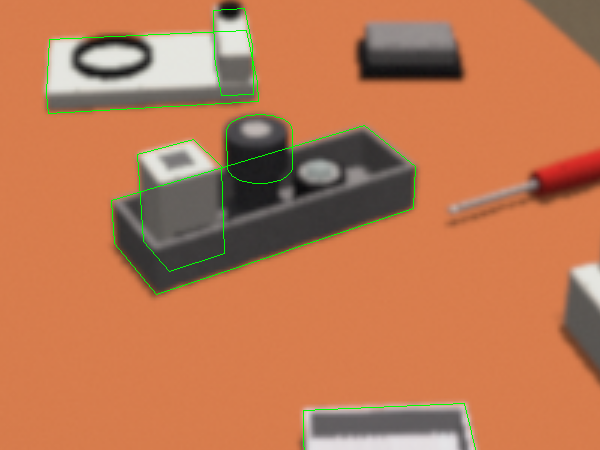

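Run:
```python
from geo import *
np.set_printoptions(precision=4,suppress=True)
g={c:cv2.cvtColor(cv2.imread(f"pics/{c}0.png"),cv2.COLOR_BGR2GRAY) for c in("side","top")}
def blob(c,uv,r,bright):
    u,v=map(int,uv); s=cv2.resize(g[c][v-r:v+r+1,u-r:u+r+1],None,fx=4,fy=4,interpolation=cv2.INTER_CUBIC)
    t,b=cv2.threshold(s,0,255,(cv2.THRESH_BINARY if bright else cv2.THRESH_BINARY_INV)|cv2.THRESH_OTSU)
    n,l,st,ce=cv2.connectedComponentsWithStats(b); m=(2*r+1)*2
    i=1+np.argmin([np.hypot(*(ce[j]-m))-.02*st[j,4]**.5*0 for j in range(1,n)])
    return (ce[i]+.5)/4-.5+[u-r,v-r],st[i,4]/16,t
# bright disc of casting
a=proj("side",[.55,.0267,.089])[0];b=proj("top",[.55,.0267,.089])[0]
print("pred disc",a,b)
A=blob("side",a,7,1);B=blob("top",b,9,1);print(A,B,tri(A[0],B[0]))
# ring (black) in both views
for c in g:
    p=proj(c,[.4935,.3066,.03])[0]; r=22 if c=="top" else 17
    u,v=map(int,p); s=g[c][v-r:v+r+1,u-r:u+r+1]; ys,xs=np.where(s<90)
    e=cv2.fitEllipse(cv2.convexHull(np.c_[xs,ys].astype(np.float32))); print(c,"pred",p,"ring",np.array(e[0])+[u-r,v-r],e[1])
    if c=="side": sa=np.array(e[0])+[u-r,v-r]
    else: ta=np.array(e[0])+[u-r,v-r]
print(tri(sa,ta),onz("top",ta,.03))
for n,z in(("eye",.042),("cover",.083)):
    w={"eye":[.6049,.0379,z],"cover":[.4834,.0131,z]}[n]
    a=proj("side",w)[0];b=proj("top",w)[0];print(n,a,b)
    A=blob("side",a,6,n=="eye");B=blob("top",b,7 if n=="eye" else 6,n=="eye");print(A,B,tri(A[0],B[0]))
```

```text
pred disc [245.8995 192.9057] [269.4493 231.8192]
(array([244.8433, 192.5718]), np.float64(49.3125), 109.0) (array([269.1359, 233.2128]), np.float64(116.4375), 104.0) (array([0.5475, 0.0272, 0.09  ]), [np.float64(0.1758039461489942), np.float64(0.17580394614906428)])
side pred [196.9513 166.9594] ring [196.8681 168.3311] (14.180930137634277, 25.5787296295166)
top pred [127.6412 265.8156] ring [128.6716 266.2176] (37.10055923461914, 38.851707458496094)
(array([0.4928, 0.3057, 0.0263]), [np.float64(0.02263693543774601), np.float64(0.022636935437782186)]) [0.4927 0.3046 0.03  ]
eye [266.7046 204.1012] [264.4048 206.5401]
(array([266.0457, 206.7219]), np.float64(83.5), 105.0) (array([264.7807, 207.3388]), np.float64(167.5625), 93.0) (array([0.6038, 0.0376, 0.0351]), [np.float64(0.5699778598410201), np.float64(0.5699778598411155)])
cover [219.0859 202.8607] [277.2417 267.9114]
(array([218.5225, 202.8773]), np.float64(46.9375), 178.0) (array([277.6095, 268.394 ]), np.float64(115.25), 126.0) (array([0.4822, 0.0125, 0.0836]), [np.float64(0.2508124338494679), np.float64(0.25081243384937196)])
```

Both views agree: the casting disc is at z=0.090 (expected 0.089), the cover top at 0.0836 (0.083) and the eye's shoulder at 0.035 (0.035). The green outlines match the trough, tray and stand. Now to park the casting.

```bash
cat > act.py <<'E'
import numpy as np
from rig import robot
np.set_printoptions(precision=4,suppress=True)
YAW=.201; CAST=[.5475,.0272]; COV=[.4822,.0125]; EYE=[.6038,.0376]; TRAY=[.5383,-.2804]; STAND=[.4928,.305]; Z=.25
def Q(phi): a=(phi+np.pi/2)/2; return np.array([0,np.cos(a),np.sin(a),0])
def qb(phi,xy):
    c=[(abs(j[6]),i) for i in(-1,0,1) for j in[robot.ik([*xy,Z],Q(phi+i*np.pi))] if j is not None]
    print("q7",c); return Q(phi+min(c)[1]*np.pi)
def st(m):
    s=robot.read_state(); print(m,"t",round(s["t"],1),s["tool_pos"],"F",s["contact_force"],"open",round(s["opening"],4),"grip",round(s["gripper_force"],1))
def grab(xy,z):
    robot.movel([*xy,z+.04],.25); hit=robot.movel([*xy,z],.08,threshold=8); robot.close(); st(f"grab hit={hit}")
def lift(xy): robot.movel([*xy,Z],.2); st("lifted")
def put(xy,z):
    robot.movel([*xy,Z],.25); robot.movel([*xy,z+.012],.2); robot.pause(.3)
    hit=robot.movel([*xy,z-.003],.02,threshold=4); st(f"put hit={hit}"); robot.open(); robot.pause(.3); robot.movel([*xy,Z],.2)
E
python3 - <<'E'
from act import *
print("park"); q=qb(YAW+np.pi/2,CAST); qe=qb(YAW,EYE); np.save("q.npy",[q,qe])
for p in(TRAY,COV): print(robot.ik([*p,.053],q))
for p in(EYE,STAND): print(robot.ik([*p,.016],qe))
robot.move_pose([*CAST,Z],q); st("above")
grab(CAST,.053); lift(CAST)
E
```

```text
park
q7 [(np.float64(1.3011797952338604), -1), (np.float64(1.7029832485503702), 0), (np.float64(1.3011797952338604), 1)]
q7 [(np.float64(2.5842088232817177), -1), (np.float64(0.23237629243878566), 0), (np.float64(2.5842088232817173), 1)]
[-0.2349  0.7763  0.9583  1.8897 -0.8049  0.9195 -0.2492]
[-0.5532  0.4562  0.5526  2.1655 -0.409   0.6205 -1.0783]
[-0.3821  0.6349  0.3427  1.888  -0.3254  0.6731  0.3566]
[-0.7482  0.5867  0.1611  1.9415 -0.1524  0.6249 -0.2887]
above t 3.2 [0.5476 0.0285 0.2499] F [-0.0698  0.1286 -0.0374] open 0.0856 grip 0.0
grab hit=False t 5.1 [0.5479 0.027  0.0537] F [-0.8684 -0.901   6.8382] open 0.0483 grip 61.8
lifted t 6.2 [0.5461 0.0273 0.2483] F [-0.324   0.6448 -7.7936] open 0.0488 grip 63.2
```

Run:
```python
from act import *
import cv2
put(TRAY,.052); st("released")
robot.movel([*COV,Z],.25)
for c in("side","top"):
    im=robot.snapshot(c); print([(d["location"],d["conf"]) for d in robot.boxes_of(c,"casting")[:2]],[(d["location"],d["conf"]) for d in robot.boxes_of(c,"cover")[:2]]); cv2.imwrite(f"pics/{c}1.png",im[:,:,::-1])
a=cv2.imread("pics/side1.png")[130:350,150:450]; cv2.imwrite("pics/v1.png",cv2.resize(a,None,fx=2.6,fy=2.6))
```

```text
put hit=True t 9.6 [ 0.5381 -0.2803  0.0528] F [ 0.2357 -0.2249  5.4727] open 0.0486 grip 64.3
released t 11.5 [ 0.5377 -0.2799  0.2488] F [ 0.28   -0.0137  0.0841] open 0.0854 grip 0.0
[([0.5355, -0.2943, 0.0703], 0.9), ([0.7581, 0.2271, 0.0285], 0.57)] [([0.4764, -0.0068, 0.0698], 0.96)]
[([0.5378, -0.2744, 0.0891], 0.83)] [([0.61, 0.0333, 0.0378], 0.48)]
```

View pics/v1.png

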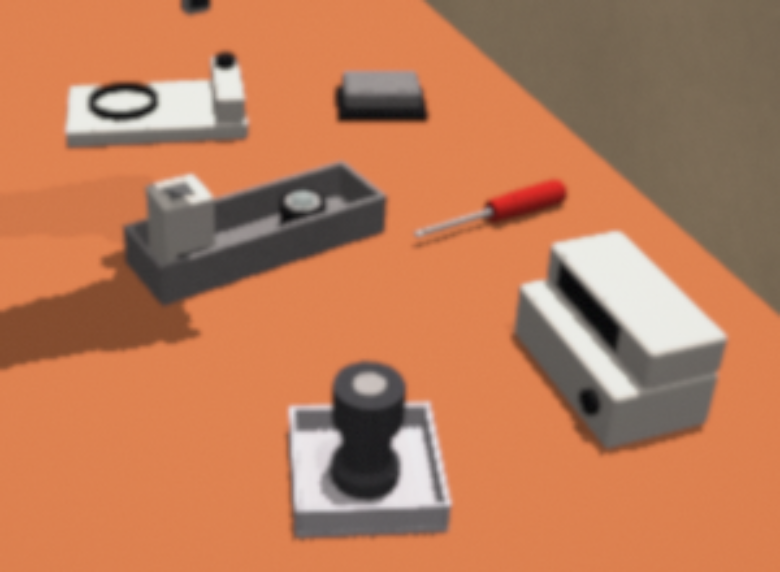

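The casting stands upright in the middle of the tray at crop pixel (368,430), and the cover is alone at the front of the trough at (180,220). The cover goes on top next.

Run:
```python
from act import *
import cv2
q,qe=np.load("q.npy")
grab(COV,.051); lift(COV)
put(TRAY,.088+.046+.001); st("released")
robot.move_pose([*EYE,Z],qe); st("above eye")
for c in("side","top"):
    im=robot.snapshot(c); cv2.imwrite(f"pics/{c}2.png",im[:,:,::-1]); print([(d["location"],d["conf"]) for d in robot.boxes_of(c,"cover")[:2]],[(d["location"],d["conf"]) for d in robot.boxes_of(c,"model_eye")[:2]])
a=cv2.imread("pics/side2.png")[130:350,150:450]; cv2.imwrite("pics/v2.png",cv2.resize(a,None,fx=2.6,fy=2.6))
```

```text
grab hit=False t 15.0 [0.4826 0.0125 0.0518] F [-1.6105  0.8187  5.671 ] open 0.0456 grip 60.1
lifted t 16.1 [0.4813 0.0125 0.2489] F [-0.7031  0.028  -0.5735] open 0.0454 grip 60.1
put hit=True t 19.1 [ 0.5382 -0.2803  0.1348] F [ 0.5144 -0.1835  3.8013] open 0.0458 grip 60.6
released t 20.6 [ 0.5377 -0.2797  0.2489] F [-0.7366 -0.5919 -0.2476] open 0.0856 grip 0.0
above eye t 21.8 [0.6036 0.0356 0.2495] F [ 0.2016 -0.8194 -0.5259] open 0.0853 grip 0.0
[([0.5289, -0.2991, 0.1448], 0.8), ([0.5236, 0.2721, 0.0222], 0.51)] [([0.5945, 0.0343, 0.0357], 0.74)]
[([0.5372, -0.2669, 0.1666], 0.58)] []
```

View pics/v2.png

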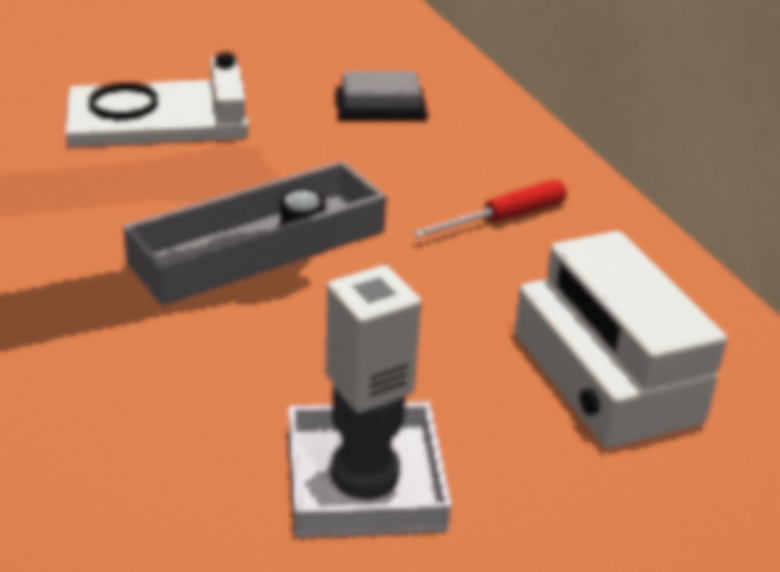

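The cover sits squarely on the casting at crop pixel (373,340), both upright, and the eye is now free at (302,203). I'll grip it along the trough, with the gripper 4 mm forward for end-wall clearance.

Run:
```python
from act import *
import cv2
q,qe=np.load("q.npy")
E=np.array(EYE)-.004*np.array([np.cos(YAW),np.sin(YAW)])
grab(E,.016); lift(E)
s=robot.read_state()
if s["opening"]<.03: raise SystemExit("missed")
put(STAND,.031); st("released")
robot.movel([.55,.1,Z],.25)
for c in("side","top"):
    im=robot.snapshot(c); cv2.imwrite(f"pics/{c}3.png",im[:,:,::-1]); print([(d["location"],d["conf"]) for d in robot.boxes_of(c,"model_eye")[:2]])
a=cv2.imread("pics/side3.png")[130:210,150:260]; b=cv2.imread("pics/top3.png")[190:310,80:190]
cv2.imwrite("pics/v3.png",np.hstack([cv2.resize(a,(396,432)),cv2.resize(b,(396,432))]))
```

```text
grab hit=False t 24.1 [0.6007 0.0369 0.0169] F [-0.544  -0.3458  5.9383] open 0.0419 grip 61.0
lifted t 25.5 [0.599  0.0368 0.2486] F [-0.2582 -0.4478 -0.7388] open 0.042 grip 60.9
put hit=True t 28.8 [0.4927 0.3049 0.0319] F [-1.0181 -0.1891  4.3391] open 0.0416 grip 61.2
released t 30.9 [0.4921 0.3046 0.2488] F [-0.34    0.075  -0.4955] open 0.0858 grip 0.0
[([0.4891, 0.293, 0.0456], 0.56), ([0.5326, -0.2988, 0.0417], 0.18)]
[([0.4882, 0.307, 0.0497], 0.76)]
```

View pics/v3.png

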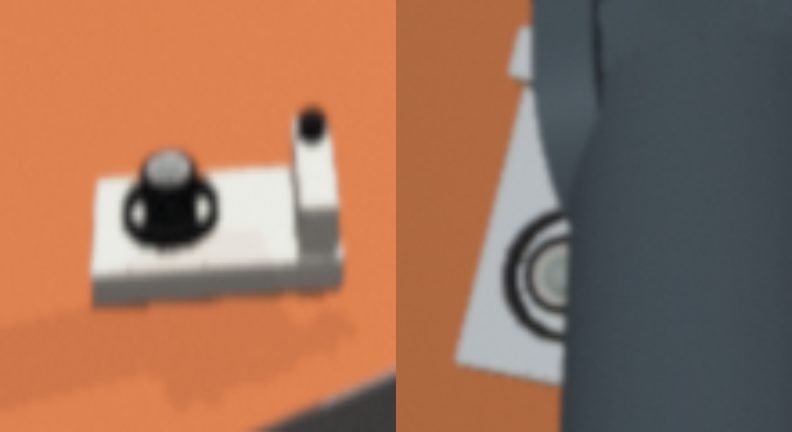

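The eye stands dome up inside the ring, with white plate visible all round it (left view, about (170,200)). Now the cover goes back, then the casting.

Run:
```python
from act import *
import cv2
q,qe=np.load("q.npy")
robot.move_pose([*TRAY,Z],q); st("above tray")
grab(TRAY,.135); lift(TRAY)
if robot.read_state()["opening"]<.03: raise SystemExit("missed")
put(COV,.051); st("released")
robot.movel([*TRAY,Z],.25)
for c in("side","top"):
    im=robot.snapshot(c); cv2.imwrite(f"pics/{c}4.png",im[:,:,::-1]); print([(d["location"],d["conf"]) for n in("cover","casting") for d in robot.boxes_of(c,n)[:2]])
a=cv2.imread("pics/side4.png")[130:350,150:450]; cv2.imwrite("pics/v4.png",cv2.resize(a,None,fx=2.6,fy=2.6))
```

```text
above tray t 33.5 [ 0.5392 -0.2785  0.2497] F [0.4287 0.6703 0.1193] open 0.0852 grip 0.0
grab hit=False t 35.0 [ 0.5388 -0.2807  0.1358] F [-0.5743 -0.0521  4.4656] open 0.0456 grip 60.6
lifted t 35.8 [ 0.5376 -0.2796  0.2487] F [ 0.1852  0.4151 -1.3736] open 0.0453 grip 60.2
put hit=True t 39.0 [0.4821 0.0125 0.0527] F [-1.0022  0.649   6.4725] open 0.0455 grip 60.7
released t 40.9 [0.4814 0.0125 0.249 ] F [-0.4982 -1.1707 -0.292 ] open 0.0857 grip 0.0
[([0.4761, -0.0086, 0.068], 0.93), ([0.5329, -0.2975, 0.071], 0.91)]
[([0.483, 0.0185, 0.0845], 0.97), ([0.5306, -0.2669, 0.0887], 0.95)]
```

View pics/v4.png

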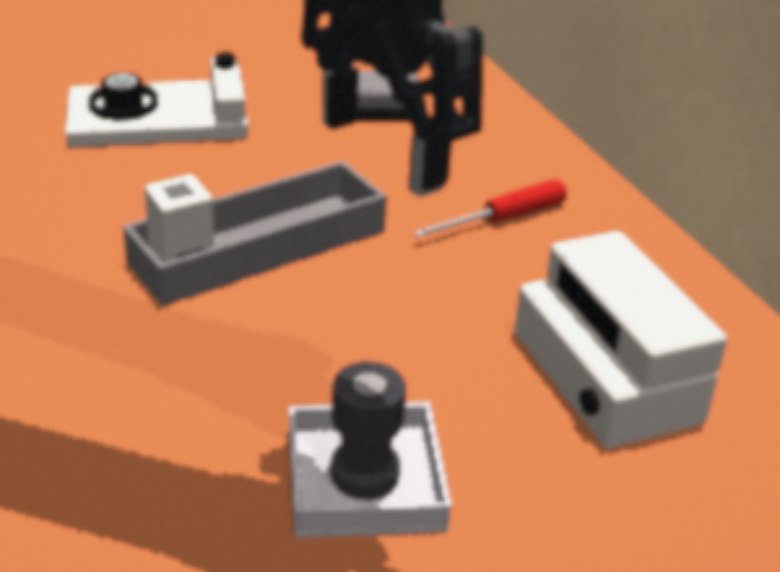

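The cover is back at the front of the trough at (178,220), its original pixel position. The casting is still upright in the tray. Returning the casting now.

Run:
```python
from act import *
from geo import *
grab(TRAY,.052); lift(TRAY)
if robot.read_state()["opening"]<.03: raise SystemExit("missed")
put(CAST,.053); st("released")
robot.move_j([-1.141,.469,-.049,1.532,.024,1.141,-.082]); st("home")
for c in("side","top"):
    im=robot.snapshot(c); cv2.imwrite(f"pics/{c}5.png",im[:,:,::-1])
    for n in("cover","casting","model_eye"): print(c,n,[(d["location"],d["conf"]) for d in robot.boxes_of(c,n)[:1]])
    # shift of cover / casting tops relative to the first picture
    o=cv2.imread(f"pics/{c}0.png",0); g=cv2.cvtColor(im,cv2.COLOR_RGB2GRAY)
    for n,P in(("cover",[*COV,.083] if 0 else [.4822,.0125,.083]),("cast",[.5475,.0272,.089])):
        u,v=np.round(proj(c,P)[0]).astype(int)
        r=cv2.matchTemplate(cv2.resize(g[v-14:v+15,u-14:u+15],None,fx=8,fy=8,interpolation=cv2.INTER_CUBIC),cv2.resize(o[v-8:v+9,u-8:u+9],None,fx=8,fy=8,interpolation=cv2.INTER_CUBIC),cv2.TM_CCOEFF_NORMED)
        m=cv2.minMaxLoc(r); print(c,n,"shift px",(np.array(m[3])-48)/8,round(m[1],3))
a=cv2.imread("pics/side5.png")[130:350,150:450]; cv2.imwrite("pics/v5.png",cv2.resize(a,None,fx=2.6,fy=2.6))
```

```text
grab hit=False t 44.5 [ 0.5386 -0.2803  0.0528] F [-1.6389  1.3669  5.3239] open 0.0484 grip 61.8
lifted t 45.6 [ 0.5374 -0.2795  0.2482] F [ 0.3682  0.0296 -6.6309] open 0.0487 grip 63.3
put hit=True t 48.9 [0.5473 0.0273 0.0537] F [-1.0605  0.0098  4.9385] open 0.0488 grip 64.3
released t 50.8 [0.5467 0.0273 0.2489] F [-0.6468 -0.1609 -0.6037] open 0.085 grip 0.0
home t 53.1 [0.3003 0.6047 0.2313] F [-0.3083  0.1667 -0.6337] open 0.0854 grip 0.0
side cover [([0.4756, -0.0065, 0.0687], 0.79)]
side casting [([0.491, 0.2935, 0.0477], 0.7)]
side model_eye [([0.4863, 0.291, 0.0494], 0.47)]
side cover shift px [-0.375  0.   ] 0.997
side cast shift px [-0.5  0. ] 0.999
top cover []
top casting [([0.5477, 0.0278, 0.0879], 0.92)]
top model_eye [([0.4932, 0.2976, 0.0511], 0.9)]
top cover shift px [-0.125  0.375] 0.998
top cast shift px [-0.125  0.625] 0.998
```

View pics/v5.png

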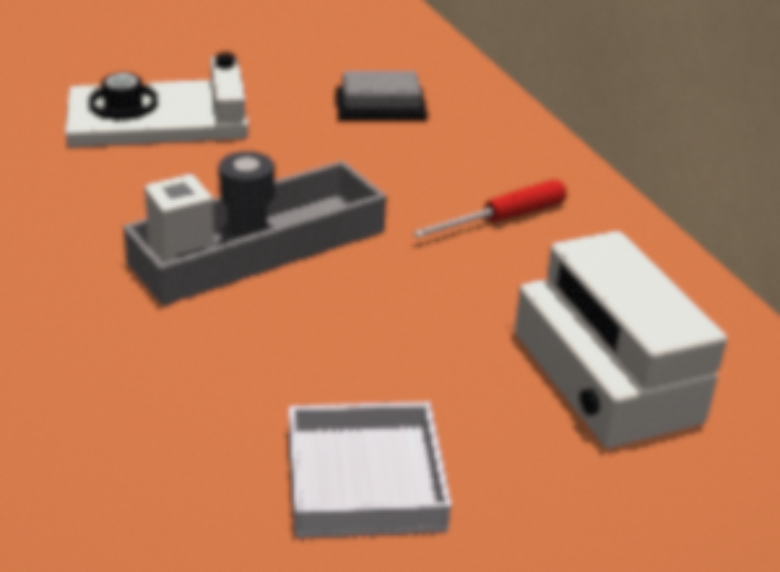

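View pics/top5.png

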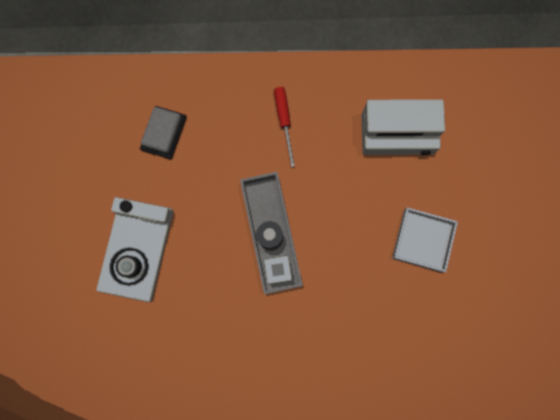

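Both views show the eye upright inside the ring (top view (127,267)). The cover and casting are back within about 1.5 mm of their starts, going by pixel shifts of at most 0.6 px. The tray is empty and the bystanders have not moved.

```bash
python3 -c "
from rig import robot
print(robot.sign_off())"
```

```text
the job is handed in; nothing more can be done
None
```

The job is done and handed in at about 53 s: the model eye is upright in the stand's ring, the cover and casting are back in the trough within about 1.5 mm of where they stood, and the pedal, display unit and screwdriver were not touched.

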